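Snap the headset-holder clip onto the desk rail and slide it home

TASK

Pick up the headset-holder clip, press it down over the round bar of the desk rail until its spring arms snap past the bar's widest point, then slide it along the bar until it is home against the keeper plate, its end under the plate's lip. The bar rides on springs: never force it down onto its stops. Leave the clip upright on the bar and let go; leave the other things on the desk where they are.

Things in the scene. Friction and masses are not known exactly. Their poses are not given: they have to be found in the camera images.
- clip_seat (a point): Point of the loose headset-holder clip where the bar's axis lies once the clip is fully seated, 21.5 mm above its feet. Axes: x across the clip (an arm on either side), y along the bar it will sit on, z up. The clip is 38 (x) x 48 (y) x 79 mm tall, 60 to 110 g, stands on its feet, opening down; the same turned half round. Its plastic back plate, 38 x 48 mm, reaches from 12 to 19 mm above this point.
- clip_tab (a point): Middle of the clip's upright grey tab, 37 mm above clip_seat, same axes: 10 mm thick in x, 28 mm wide in y, rising 36 mm from the top of the back plate (18 mm below this point to 18 mm above it), with a small raised ear at either end of its upper edge. Pinch it across x. Fingertips may rest on the back plate on either side of the tab and push there.
- clip_mouth (a point): Middle of the clip's mouth, 9.6 mm below clip_seat, same axes: between the inward beads of the two steel spring arms, here 16 mm apart; the arms are 40 mm long in y; below the beads they flare to feet 41 mm apart, down to 12 mm below this point. To pass the 24 mm bar the arms must spread, which takes about 10 to 15 N of push; then they snap in under it and hold the back plate down on it.
- bar_mid (a point): On the axis of the desk rail's round steel bar, midway between its posts. Axes: x across the bar, y along it towards the keeper, z up. Diameter 24 mm, axis 70 mm above the desk; free from y = -73 mm (post) to y = +65 mm (face of the keeper plate). It moves down with the bar when the bar is pushed, so a push to the measured place stops short of the snap.
- clip_home (a point): Point on the bar's axis, 41 mm in +y from bar_mid, where clip_seat lies when the clip is seated and its end touches the keeper plate. Same axes; moves with the bar.
- keeper_lip (a point): Middle of the free edge of the keeper's lip, at its underside: 58 mm in +y from bar_mid and 22.5 mm above the bar's axis. The lip is 28 mm wide (x), 4 mm thick, and runs on to the keeper plate (42 mm wide, at y = 65 to 71 mm). It hangs 3.5 mm over the back plate of a seated clip, so a clip goes on farther down the bar (clip_seat at y below +32 mm from bar_mid) and is slid under.
- rail: The stand, fixed to the desk; origin at the centre of its underside, axes as bar_mid. Base plate 80 (x) x 230 (y) x 8 mm, two grey posts 34 (x) x 26 (y) mm, centred at y = -86 and +86 mm, 96 mm tall.
- bar (a joint): How far the bar is pushed down on its soft spring mounts, m: 0 at rest; about 1 N to start it and 0.48 N more for each mm; hard stops at 0.036 m (about 18.5 N).
- mint_tin: Bystander: flat tin with rounded corners, 63 x 105 x 26 mm, origin at the centre of its underside.
- red_case: Bystander: small oblong case with rounded edges, 120 x 60 x 30 mm, origin at the centre of its underside.

How it is judged:
By the outcome, as a careful person would: the job done as asked, in the order asked, and still so for the second after the job is handed in, with the robot touching nothing.
It also fails if it takes over 67 s, if anything falls off the work surface, if the arm or the gripper's body presses on something with over 40 N, if the wrist force passes 120 N, or if a joint passes its speed limit or range.

ROBOT

A 6-joint arm with a two-finger parallel gripper is mounted at the origin on a cart in front of the work surface, level with it; the furniture and walls round the work are solid. World frame = base frame: x ahead of the robot, y to its left, z up, the work surface at z = 0. Lengths are in m, angles in degrees, forces in N, time in s.
With the tool pointing down it reaches from about 0.3 to 0.875 m from the base axis. Payload 6.4 kg.
Tool frame: the origin (TCP) lies on the centre line of the jaws, within the pads' length; the fingertips stand r.nose_length ahead of it and the grasp point (between the pads) lies 3 mm ahead of it (r.nose_length is the distance from the TCP to the fingertips, in m); z points along the fingers, y is the line along which they close (so a half turn about z gives the same grasp; the last joint's range is limited). The gripper opens to 88 mm and grips with 3 to 60 N. Pads are 18 mm wide; open, the fingers measure 123 mm over their backs; the gripper's body (75 mm by 187 mm) begins 45 mm behind the grasp point.
Start: joints at [52.638, 10.359, 92.074, -0, 77.567, -11.82], TCP at [0.248, 0.519, 0.261] pointing down, gripper open.
Joint ranges: [-171.53, 171.53], [-51.25, 118.39], [17.06, 147.69], [-65.23, 245.23], [0, 150.52], [-178.68, 178.68]. Speed limits (degrees/s): [147.25, 147.25, 172.46, 180, 180, 180].

INTERFACE

Orientations are given as a 3x3 rotation matrix whose columns are the frame's x, y, z axes.
In Python, from station import r gives the robot as it stands.
- The arm moves only by the tool apply_moves, never from a script. Its argument "commands" is a list of rows, each a list of 7 numbers: the shift along the tool's x, y, z each as a share of 0.5 m, from -1 to 1, then the turn, a rotation vector about the tool's x, y, z each as a share of 45 degrees, from -1 to 1, then the opening, from -1 (shut) to 1 (fully open), so that 0 is half open. A call has 1 to 8 rows; each row shifts and turns the commanded pose from where the row before left it, along the tool's axes as they then stand; what a row does not reach is not made up. A row lasts 1/8 s, in which the tool goes at most 62.5 mm and 10.7 degrees, less where a joint would pass 70% of its speed; a pose out of reach is approached as far as the arm can. A call with a number of a shift or a turn outside -1 to 1 is refused whole. A call with a gripper value outside its range is refused whole. The fingers move at their own pace and stop on an object; the grip force is fixed at half the most. Time passes only in rows, so rows that do not move let the fingers close. It gives the time, the measured TCP pose, the force, the opening and the grip force at its end, in the units of the state.
- r.get_state(): the state, without advancing time (a new reading comes with each control period).
- r.grab_frame(name): name is "scene" or "top" or "wrist"; returns a dict with "color" (384x512x3 uint8, blue, green, red), "range_z" (384x512 float32, m along the optical axis (not along the pixel's ray), 0 where there is no reading), "fx", "fy", "cx", "cy" (pixels), "cam_to_world" (4x4, takes a point from camera to world coordinates); the wrist camera has in their place "hand_eye" (4x4, takes a point from camera to tool coordinates, whose origin is the TCP and whose axes are the flange's). Camera axes: x right, y up, looking along -z (the intrinsics and any distortion apply to the point x, -y, -z); pixel columns grow to the right and rows downward; lengths in m; the calibration is good to about 2 mm. The wrist camera is an equidistant fisheye: a pixel r from the principal point sees the ray r / f radians off the axis. A picture is of the moment at which its call begins: read the wrist's pose just before it.
- r.job_done(): hands the job in; it is judged then, once.
The state is a dict: "time_s": time; "joint_positions": joint angles; "joint_velocities": joint speeds; "joint_efforts": joint torques, N m; "position": TCP position; "tcp_rot": TCP orientation; "wrist_force": force on the tool from outside, world axes, zero at the start; "torque": the same for the moment, N m; "gripper_width": opening from 0.0 (shut) to 1.0 (fully open); "gripper_force": force on a finger pad.
Only numpy, scipy, OpenCV 4.12 (cv2) and the standard library are available. Lean on these libraries where they do the work, as an engineer would, in place of code of your own. Each camera call takes 0.05 s, during which the arm holds its last target. There are 200 camera calls.

## Working session

There is one attempt and no reset: what is moved stays moved. The work goes in short steps, Python scripts to look and compute and a tool call to move; the robot and the scene stay as the last step left them, time stands still between calls to the robot, and variables do not carry over. Pictures are saved under pics/ and viewed, at most 10 in all, crops included, and the job is handed in when it is done.

Besides the shell and the picture viewer there is one more tool, called after "Emit:" as name(argument=value, ...), one argument or row to a line, values as JSON. apply_moves: Moves the arm, as the interface text tells. Shift numbers are shares of 0.5 m and turn numbers shares of 45 degrees, none past 1 either way. Its arguments: {"type":"object","properties":{"commands":{"type":"array","items":{"type":"array","items":{"type":"number","minimum":-1,"maximum":1}}}},"required":["commands"]}

```bash
mkdir -p pics
cat > h.py <<'E'
import numpy as np, cv2
from station import r
def pts(f):
    d=f["range_z"]; v,u=np.mgrid[:d.shape[0],:d.shape[1]]
    P=np.stack([(u-f["cx"])/f["fx"]*d,-(v-f["cy"])/f["fy"]*d,-d,np.ones_like(d)],-1)
    return (P@np.array(f["cam_to_world"]).T)[...,:3]
E
python3 - <<'E'
from h import *
s=r.get_state(); print(s["position"],s["tcp_rot"],r.nose_length,s["wrist_force"])
fs={n:r.grab_frame(n) for n in("scene","top")}
cv2.imwrite("pics/a.png",fs["scene"]["color"]); cv2.imwrite("pics/b.png",fs["top"]["color"])
for n,f in fs.items(): np.savez(n+".npz",**f); print(n,np.round(f["cam_to_world"],3),f["fx"],[k for k in f], (f["range_z"]>0).mean())
E
```

```text
[0.24761263 0.51842842 0.2598555 ] [[-9.02271161e-01  4.31167831e-01 -1.02674714e-03]
 [ 4.31168905e-01  9.02270267e-01 -1.31950753e-03]
 [ 3.57474217e-04 -1.63325503e-03 -9.99998602e-01]] 0.022 [-0.3815508   0.04599549 -0.11257199]
scene [[-0.635 -0.673  0.379  1.007]
 [ 0.772 -0.545  0.327  0.429]
 [-0.013  0.5    0.866  1.139]
 [ 0.     0.     0.     1.   ]] 406.1849728474569 ['color', 'range_z', 'fx', 'fy', 'cx', 'cy', 'cam_to_world'] 0.9959920247395834
top [[-0.015  0.998 -0.056  0.47 ]
 [-1.    -0.014  0.005  0.032]
 [ 0.005  0.056  0.998  1.271]
 [ 0.     0.     0.     1.   ]] 383.7746754491217 ['color', 'range_z', 'fx', 'fy', 'cx', 'cy', 'cam_to_world'] 0.9960225423177084
```

View pics/a.png

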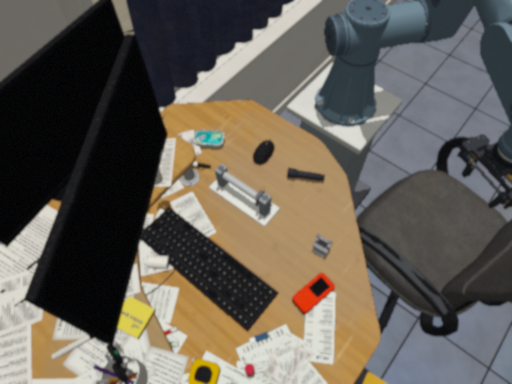

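View pics/b.png

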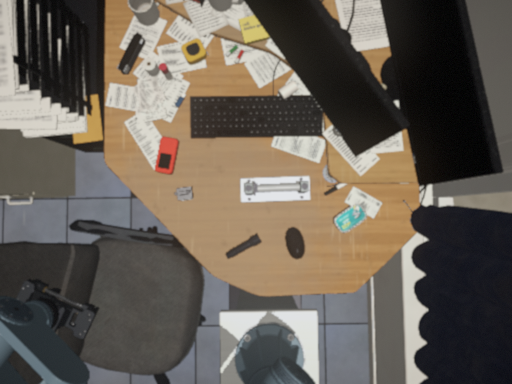

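The scene view shows the rail at about (243,193), the clip at (321,245) and the red case at (313,293). The top view shows the rail at (275,188), the clip at (184,193), the tin at (350,217) and the red case at (167,156).

Run:
```python
from h import *
for n,(cu,cv_,ru,rv) in {"top":(184,193,16,14),"scene":(321,245,20,20)}.items():
    f=dict(np.load(n+".npz")); P=pts(f)
    W=P[cv_-rv:cv_+rv,cu-ru:cu+ru].reshape(-1,3)
    for lo,hi in((.02,.045),(.045,.07),(.065,.09)):
        Q=W[(W[:,2]>lo)&(W[:,2]<hi)]
        if len(Q)>4:
            rc=cv2.minAreaRect((Q[:,:2]*1000).astype(np.float32)); print(n,"clip",lo,len(Q),Q.mean(0).round(4),np.median(Q[:,2]).round(4),np.round(rc[0],1),np.round(rc[1],1),round(rc[2],1))
f=dict(np.load("top.npz"));P=pts(f);W=P[170:206,232:320].reshape(-1,3)
for lo,hi in((.04,.075),(.074,.088),(.088,.11)):
    Q=W[(W[:,2]>lo)&(W[:,2]<hi)]; print("rail",lo,len(Q),Q.mean(0).round(4)); 
    if lo==.088:
        for s in (Q[:,1]>Q[:,1].mean(),Q[:,1]<Q[:,1].mean()): 
            rc=cv2.minAreaRect((Q[s][:,:2]*1000).astype(np.float32)); print(Q[s].mean(0).round(4),s.sum(),rc)
    else: print(cv2.minAreaRect((Q[:,:2]*1000).astype(np.float32)))
# white base plate by colour
c=f["color"]; m=((c.min(2)>150)).astype(np.uint8); m[:170]=0;m[206:]=0;m[:,:232]=0;m[:,320:]=0
Q=P[m>0];Q=Q[Q[:,2]<.02];print("plate",cv2.minAreaRect((Q[:,:2]*1000).astype(np.float32)),Q[:,2].mean())
a=cv2.resize(c[168:208,230:322],None,fx=6,fy=6,interpolation=cv2.INTER_CUBIC)
g=dict(np.load("scene.npz"))["color"]
b=cv2.resize(g[155:265,200:340],(700,350*700//700+0),interpolation=cv2.INTER_CUBIC) if 0 else cv2.resize(g[160:260,205:340],None,fx=4.08,fy=3.5,interpolation=cv2.INTER_CUBIC)
w=max(a.shape[1],b.shape[1]); pad=lambda i:cv2.copyMakeBorder(i,0,0,0,w-i.shape[1],0)
cv2.imwrite("pics/c.png",np.vstack([pad(a),pad(b)])[:600])
```

```text
top clip 0.02 128 [0.536  0.2608 0.0402] 0.0404 [536.9 262.8] [38.3 47.2] 5.8
top clip 0.045 9 [0.5344 0.2599 0.0516] 0.0458 [536.  263.3] [18.9 33.5] 15.0
top clip 0.065 50 [0.5364 0.2627 0.0771] 0.0767 [536.6 262.9] [ 9.9 45. ] 5.7
scene clip 0.02 151 [0.5476 0.2674 0.0385] 0.0403 [540.1 265.6] [35.6 47.9] 7.0
scene clip 0.045 39 [0.542  0.2674 0.0568] 0.0546 [543.6 268.6] [10.1 32.5] 11.6
scene clip 0.065 73 [0.5396 0.266  0.0766] 0.0775 [538.7 265.7] [11.2 47.3] 8.2
rail 0.04 39 [ 0.5415 -0.0403  0.0705]
((545.0145263671875, -34.79216766357422), (31.403316497802734, 179.7183380126953), 2.720651149749756)
rail 0.074 312 [ 0.5476 -0.0367  0.0803]
((545.3949584960938, -25.1004638671875), (28.606508255004883, 177.98170471191406), 1.2983558177947998)
rail 0.088 227 [ 0.5482 -0.0203  0.0964]
[0.5465 0.0481 0.0967] 131 ((546.470947265625, 47.54918670654297), (36.98503112792969, 37.202537536621094), 89.6589584350586)
[ 0.5504 -0.1136  0.0959] 96 ((550.888916015625, -86.42796325683594), (82.80386352539062, 31.201305389404297), 89.03211212158203)
plate ((549.5558471679688, -29.83415985107422), (82.66893768310547, 233.00009155273438), 1.3290257453918457) 0.007946575167978833
```

View pics/c.png

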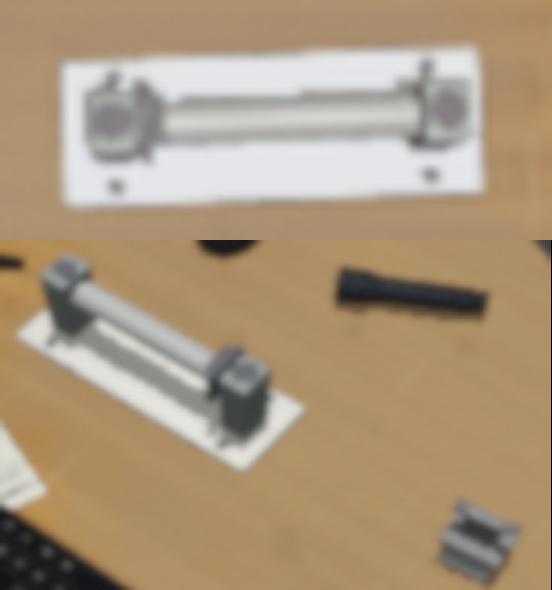

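Top crop: the bar runs from (160,122) to (420,110). The dark keeper plate and lip are at the left end at (150,115), which is world +y. The clip is upright at (480,540) with its tab along world y, yawed about 6°. I'm going above the clip.

Emit:
apply_moves(
  commands=[
    [-0.106,-0.03,0,0,0,0,1],
    [-0.106,-0.03,0,0,0,0,1],
    [-0.106,-0.03,0,0,0,0,1],
    [-0.106,-0.03,0,0,0,0,1],
    [-0.106,-0.03,0,0,0,0,1],
    [-0.106,-0.03,0,0,0,0,1],
    [-0.106,-0.03,0,0,0,0,1],
  ],
)

```text
time_s: 0.98
position: [0.5383, 0.2627, 0.2603]
tcp_rot: [[-0.902, 0.431, -0.001], [0.431, 0.902, -0.0], [0.001, -0.0, -1.0]]
wrist_force: [0.3, 0.2, 1.6]
gripper_width: 1.0
gripper_force: 0.0
```

Emit:
apply_moves(
  commands=[
    [0,0,0.02,0,0,0.215,1],
    [0,0,0.02,0,0,0.215,1],
    [0,0,0.02,0,0,0.215,1],
    [0,0,0.02,0,0,0.215,1],
    [0,0,0.02,0,0,0.215,1],
    [0,0,0.02,0,0,0.215,1],
    [0,0,0,0,0,0,1],
    [0,0,0,0,0,0,1],
  ],
)

```text
time_s: 1.98
position: [0.5374, 0.2641, 0.2009]
tcp_rot: [[-0.115, 0.993, -0.0], [0.993, 0.115, -0.0], [0.0, -0.0, -1.0]]
wrist_force: [0.1, -0.3, 0.4]
gripper_width: 1.002
gripper_force: 0.0
```

```bash
cat >> h.py <<'E'
def wrist():
    s=r.get_state(); f=r.grab_frame("wrist"); R=np.array(s["tcp_rot"]); p=np.array(s["position"])
    c=f["color"]; H,Wd=c.shape[:2]; v,u=np.mgrid[:H,:Wd].astype(float)
    x=(u-f["cx"])/f["fx"]; y=(v-f["cy"])/f["fy"]; t=np.hypot(x,y); k=np.where(t>1e-9,np.tan(np.minimum(t,1.4))/np.maximum(t,1e-9),1)
    d=f["range_z"]; C=np.stack([x*k*d,-y*k*d,-d,np.ones_like(d)],-1)
    T=(C@np.array(f["hand_eye"]).T)[...,:3]
    ray=np.stack([x*k,-y*k,-np.ones_like(x)],-1)@np.array(f["hand_eye"])[:3,:3].T@R.T
    o=R@np.array(f["hand_eye"])[:3,3]+p
    P=T@R.T+p; P[(d<=0)|(t>1.3)]=np.nan
    return s,f,P,o,ray
def rect(Q):
    a=cv2.minAreaRect((Q[:,:2]*1000).astype(np.float32)); return np.round(a[0],1),np.round(a[1],1),round(a[2],1)
E
python3 - <<'E'
from h import *
s,f,P,o,ray=wrist(); print(s["position"],s["tcp_rot"],s["wrist_force"],s["time_s"],s["joint_positions"]); print(np.round(f["hand_eye"],3),f["fx"])
cv2.imwrite("pics/d.png",f["color"]); np.savez("w1.npz",P=P,o=o,ray=ray,c=f["color"])
m=np.hypot(P[...,0]-.538,P[...,1]-.264)<.05
for lo,hi in((.03,.045),(.066,.09)):
    Q=P[m&(P[...,2]>lo)&(P[...,2]<hi)]
    if len(Q)>4: print(lo,len(Q),np.median(Q,0).round(4),rect(Q))
E
```

```text
[0.53743698 0.26412492 0.20085601] [[-1.14817772e-01  9.93386570e-01 -3.95029260e-05]
 [ 9.93386571e-01  1.14817772e-01 -4.40281770e-06]
 [ 1.61937991e-07 -3.97471979e-05 -9.99999999e-01]] [ 0.11436425 -0.31129448  0.39351216] 1.975 [1.48267845e+01 1.66553537e+01 9.16646070e+01 3.53221084e-04
 7.16822918e+01 8.23355895e+00]
[[-0.001  0.959  0.283  0.073]
 [ 1.     0.001  0.     0.   ]
 [ 0.     0.283 -0.959 -0.125]
 [ 0.     0.     0.     1.   ]] 297.3186396354542
0.03 1316 [0.5326 0.2688 0.0418] (array([536.4, 265.8]), array([37.5, 48.7]), 7.0)
0.066 622 [0.5366 0.2663 0.0782] (array([536.7, 266.2]), array([ 9.8, 47. ]), 6.5)
```

View pics/d.png

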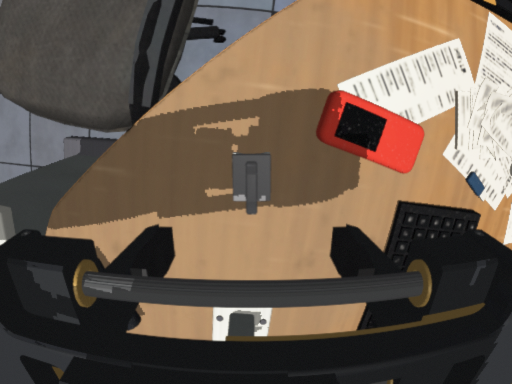

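The wrist view shows the clip at (251,182), with its tab aligned to the jaw midline. I measured its centre at (0.5366, 0.266), yaw 6.7° and back-plate top about 41 mm. I'm descending to grasp.

Emit:
apply_moves(
  commands=[
    [0.004,-0.001,0.085,0,0,0,1],
    [0,0,0.085,0,0,0,1],
    [0,0,0.085,0,0,0,1],
    [0,0,0.016,0,0,0,1],
    [0,0,0,0,0,0,1],
    [0,0,0,0,0,0,1],
  ],
)

```text
time_s: 2.78
position: [0.5383, 0.2665, 0.0675]
tcp_rot: [[-0.112, 0.994, 0.004], [0.994, 0.112, 0.001], [0.001, 0.004, -1.0]]
wrist_force: [-0.6, -0.1, -0.1]
gripper_width: 0.998
gripper_force: 0.0
```

Emit:
apply_moves(
  commands=[
    [0,0,0,0,0,0,-1],
    [0,0,0,0,0,0,-1],
    [0,0,0,0,0,0,-1],
    [0,0,0,0,0,0,-1],
    [0,0,0,0,0,0,-1],
    [0,0,0,0,0,0,-1],
    [0,0,0,0,0,0,-1],
    [0,0,0,0,0,0,-1],
  ],
)

```text
time_s: 3.78
position: [0.5367, 0.266, 0.0652]
tcp_rot: [[-0.112, 0.994, -0.0], [0.994, 0.112, -0.0], [0.0, -0.0, -1.0]]
wrist_force: [-1.1, 0.6, -0.3]
gripper_width: 0.114
gripper_force: 0.1
```

Emit:
apply_moves(
  commands=[
    [0,0,0,0,0,0,-1],
    [0,0,0,0,0,0,-1],
    [0,0,-0.02,0,0,0,-1],
    [0,0,-0.1,0,0,0,-1],
    [0,0,-0.1,0,0,0,-1],
    [0,0,-0.1,0,0,0,-1],
    [0,0,0,0,0,0.116,-1],
    [0,0,0,0,0,0,-1],
  ],
)

```text
time_s: 4.78
position: [0.5368, 0.2661, 0.2264]
tcp_rot: [[-0.022, 1.0, 0.001], [1.0, 0.022, 0.0], [0.0, 0.001, -1.0]]
wrist_force: [0.1, -0.6, -1.6]
gripper_width: 0.115
gripper_force: 30.0
```

Emit:
apply_moves(
  commands=[
    [-0.116,0.002,0,0,0,0,-1],
    [-0.116,0.002,0,0,0,0,-1],
    [-0.116,0.002,0,0,0,0,-1],
    [-0.116,0.002,0,0,0,0,-1],
    [-0.116,0.002,0,0,0,0,-1],
    [0,0,0,0,0,0,-1],
    [0,0,0,0,0,0,-1],
    [0,0,0,0,0,0,-1],
  ],
)

```text
time_s: 5.78
position: [0.5474, -0.0223, 0.2248]
tcp_rot: [[-0.023, 1.0, -0.001], [1.0, 0.023, 0.001], [0.001, -0.001, -1.0]]
wrist_force: [-0.0, 0.0, -1.2]
gripper_width: 0.11
gripper_force: 30.0
```

Run:
```python
from h import *
s,f,P,o,ray=wrist(); print(s["position"],s["tcp_rot"],s["wrist_force"],s["time_s"],s["gripper_width"],s["gripper_force"])
cv2.imwrite("pics/e.png",f["color"]); np.savez("w2.npz",P=P,o=o,ray=ray,c=f["color"])
m=(abs(P[...,0]-.548)<.06)&(abs(P[...,1]+.03)<.13)
for lo,hi in((.004,.012),(.06,.086),(.088,.1)):
    Q=P[m&(P[...,2]>lo)&(P[...,2]<hi)]
    if len(Q)>4: print(lo,len(Q),np.median(Q,0).round(4),rect(Q))
Q=P[m&(P[...,2]>.06)&(P[...,2]<.088)]
for y in np.arange(-.12,.07,.01):
    q=Q[abs(Q[:,1]-y)<.005]
    if len(q)>3:print(y.round(3),len(q),q[:,0].min().round(4),q[:,0].max().round(4),q[:,2].max().round(4), q[np.argsort(q[:,2])[-8:],0].mean().round(4))
```

```text
[ 0.54736878 -0.0223224   0.22480462] [[-2.30309988e-02  9.99734357e-01 -8.88043547e-04]
 [ 9.99734587e-01  2.30314948e-02  5.52339525e-04]
 [ 5.72645770e-04 -8.75086918e-04 -9.99999453e-01]] [-0.02087218  0.01237701 -1.1989096 ] 5.775 0.10985899895465868 29.999887123703957
0.004 4551 [0.5425 0.0161 0.0092] (array([548.3,  14.6]), array([ 82.8, 146.3]), 1.7)
0.06 1723 [ 0.5474 -0.0019  0.0816] (array([549.4,   3.6]), array([37. , 81.8]), 4.8)
0.088 1773 [0.5462 0.051  0.0973] (array([548.2, -23. ]), array([ 40.8, 188. ]), 1.4)
-0.04 14 0.5366 0.5601 0.081 0.5463
-0.03 249 0.5366 0.5601 0.0847 0.5486
-0.02 256 0.5365 0.5597 0.0848 0.5478
-0.01 262 0.5364 0.5593 0.0844 0.5479
-0.0 263 0.5362 0.559 0.0848 0.5488
0.01 265 0.536 0.5586 0.0845 0.5479
0.02 270 0.5359 0.5585 0.0848 0.5465
0.03 101 0.5359 0.5582 0.0847 0.5477
0.04 43 0.5276 0.5646 0.0846 0.547
```

View pics/e.png

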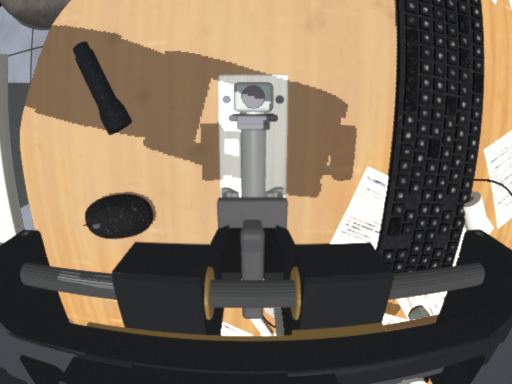

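The wrist view shows the clip centred over the bar. The bar is in columns 240–266 and the keeper plate at about (253,120). The bar's axis is at x=0.5481 under the clip, and the clip seat is about 6 mm past bar_mid. I'm lowering it onto the bar.

Emit:
apply_moves(
  commands=[
    [0,0.001,0.08,0,0,0,-1],
    [0,0,0.08,0,0,0,-1],
    [0,0,0.008,0,0,0,-1],
    [0,0,0,0,0,0,-1],
    [0,0,0,0,0,0,-1],
    [0,0,0,0,0,0,-1],
  ],
)

```text
time_s: 6.58
position: [0.549, -0.0239, 0.1427]
tcp_rot: [[-0.021, 1.0, 0.002], [1.0, 0.021, -0.001], [-0.001, 0.002, -1.0]]
wrist_force: [-0.4, 0.4, -1.2]
gripper_width: 0.11
gripper_force: 30.0
```

Emit:
apply_moves(
  commands=[
    [0,0,0.008,0,0,0,-1],
    [0,0,0.008,0,0,0,-1],
    [0,0,0.008,0,0,0,-1],
    [0,0,0,0,0,0,-1],
  ],
)

```text
time_s: 7.08
position: [0.5481, -0.0238, 0.1291]
tcp_rot: [[-0.021, 1.0, -0.0], [1.0, 0.021, 0.0], [0.0, -0.0, -1.0]]
wrist_force: [-1.6, -0.1, 2.0]
gripper_width: 0.11
gripper_force: 30.0
```

Emit:
apply_moves(
  commands=[
    [0,0,0.006,0,0,0,-1],
    [0,0,0.006,0,0,0,-1],
    [0,0,0.006,0,0,0,-1],
    [0,0,0,0,0,0,-1],
  ],
)

```text
time_s: 7.58
position: [0.5484, -0.0238, 0.1204]
tcp_rot: [[-0.021, 1.0, 0.0], [1.0, 0.021, -0.0], [-0.0, 0.0, -1.0]]
wrist_force: [-1.3, -0.4, 5.8]
gripper_width: 0.111
gripper_force: 30.0
```

Emit:
apply_moves(
  commands=[
    [0,0,0.006,0,0,0,-1],
    [0,0,0.006,0,0,0,-1],
    [0,0,0,0,0,0,-1],
  ],
)

```text
time_s: 7.95
position: [0.5486, -0.0239, 0.1148]
tcp_rot: [[-0.021, 1.0, 0.001], [1.0, 0.021, -0.0], [-0.0, 0.001, -1.0]]
wrist_force: [-2.5, 0.3, 9.1]
gripper_width: 0.11
gripper_force: 30.0
```

Emit:
apply_moves(
  commands=[
    [0,-0.001,0.004,0,0,0,-1],
    [0,0,0,0,0,0,-1],
    [0,0,0,0,0,0,-1],
  ],
)

```text
time_s: 8.32
position: [0.5486, -0.0239, 0.1133]
tcp_rot: [[-0.021, 1.0, 0.002], [1.0, 0.021, -0.0], [-0.0, 0.002, -1.0]]
wrist_force: [-1.4, 1.2, 9.4]
gripper_width: 0.115
gripper_force: 30.0
```

Emit:
apply_moves(
  commands=[
    [0,0,0.004,0,0,0,-1],
    [0,0,0,0,0,0,-1],
    [0,0,0,0,0,0,-1],
  ],
)

```text
time_s: 8.7
position: [0.5487, -0.0239, 0.1115]
tcp_rot: [[-0.021, 1.0, 0.002], [1.0, 0.021, -0.0], [-0.001, 0.002, -1.0]]
wrist_force: [-1.4, -0.1, 10.5]
gripper_width: 0.109
gripper_force: 30.0
```

Emit:
apply_moves(
  commands=[
    [0,0,0.004,0,0,0,-1],
    [0,0,0,0,0,0,-1],
    [0,0,0,0,0,0,-1],
  ],
)

```text
time_s: 9.07
position: [0.549, -0.024, 0.1097]
tcp_rot: [[-0.021, 1.0, 0.003], [1.0, 0.021, -0.001], [-0.001, 0.003, -1.0]]
wrist_force: [-2.3, 0.5, 9.9]
gripper_width: 0.11
gripper_force: 30.0
```

Emit:
apply_moves(
  commands=[
    [0,-0.002,0.004,0,0,0,-1],
    [0,0,0,0,0,0,-1],
    [0,0,0,0,0,0,-1],
  ],
)

```text
time_s: 9.45
position: [0.5477, -0.024, 0.1067]
tcp_rot: [[-0.021, 1.0, 0.003], [1.0, 0.021, -0.001], [-0.001, 0.003, -1.0]]
wrist_force: [2.8, 0.5, 4.0]
gripper_width: 0.111
gripper_force: 30.0
```

Emit:
apply_moves(
  commands=[
    [0,0,0.004,0,0,0,-1],
    [0,0,0,0,0,0,-1],
    [0,0,0,0,0,0,-1],
  ],
)

```text
time_s: 9.82
position: [0.5475, -0.024, 0.1046]
tcp_rot: [[-0.021, 1.0, 0.002], [1.0, 0.021, -0.0], [-0.0, 0.002, -1.0]]
wrist_force: [5.0, -1.1, 3.9]
gripper_width: 0.106
gripper_force: 30.0
```

Emit:
apply_moves(
  commands=[
    [0,0,0.004,0,0,0,-1],
    [0,0,0,0,0,0,-1],
    [0,0,0,0,0,0,-1],
  ],
)

```text
time_s: 10.2
position: [0.5475, -0.024, 0.1027]
tcp_rot: [[-0.021, 1.0, 0.002], [1.0, 0.021, -0.0], [-0.0, 0.002, -1.0]]
wrist_force: [4.2, -0.3, 5.8]
gripper_width: 0.113
gripper_force: 30.0
```

The push fell from 11 N to 5 N, so the clip has snapped on. I'm easing back up to the bar's rest height and checking.

Emit:
apply_moves(
  commands=[
    [0,0.001,-0.008,0,0,0,-1],
    [0,0.001,-0.008,0,0,0,-1],
    [0,0,-0.006,0,0,0,-1],
    [0,0,0,0,0,0,-1],
    [0,0,0,0,0,0,-1],
  ],
)

```text
time_s: 10.82
position: [0.5473, -0.0237, 0.1129]
tcp_rot: [[-0.021, 1.0, -0.001], [1.0, 0.021, 0.0], [0.0, -0.001, -1.0]]
wrist_force: [3.1, -1.3, 0.4]
gripper_width: 0.112
gripper_force: 30.0
```

Run:
```python
from h import *
s,f,P,o,ray=wrist(); print(s["position"],s["wrist_force"],s["time_s"])
print(np.round(s["torque"],3))
f2=r.grab_frame("scene")
np.savez("w3.npz",P=P,c=f["color"])
cv2.imwrite("pics/f.png",np.hstack([cv2.resize(f["color"][60:330,120:390],(400,400)),cv2.resize(f2["color"][150:250,190:290],(400,400),interpolation=cv2.INTER_CUBIC)]))
m=(abs(P[...,0]-.548)<.03)
for y in np.arange(-.03,.08,.005):
    q=P[m&(abs(P[...,1]-y)<.0025)&(P[...,2]>.06)]
    if len(q)>3:print(y.round(3),len(q),q[:,0].min().round(4),q[:,0].max().round(4),np.percentile(q[:,2],[50,90]).round(4))
```

```text
[ 0.54730269 -0.02366643  0.11288038] [ 3.05021845 -1.3446485   0.35507711] 10.825
[-0.284 -0.554 -0.028]
-0.03 112 0.5348 0.56 [0.1487 0.1547]
-0.025 237 0.5347 0.5598 [0.1267 0.1585]
-0.02 403 0.5347 0.5597 [0.1263 0.1635]
-0.015 2974 0.5269 0.5671 [0.1235 0.1375]
-0.01 1521 0.5182 0.5665 [0.1025 0.1432]
-0.005 4498 0.518 0.578 [0.1805 0.1985]
0.0 15194 0.518 0.578 [0.193  0.1989]
0.005 3968 0.518 0.578 [0.1794 0.1806]
0.01 6649 0.518 0.578 [0.1743 0.1802]
0.015 366 0.5357 0.5583 [0.0815 0.0832]
0.02 374 0.5356 0.5581 [0.0814 0.0831]
0.025 372 0.5356 0.558 [0.0814 0.0831]
0.03 291 0.5326 0.5605 [0.0969 0.098 ]
0.035 617 0.5268 0.5604 [0.0974 0.0982]
0.04 889 0.5256 0.5674 [0.097 0.098]
0.045 659 0.5275 0.5664 [0.0949 0.0965]
0.05 746 0.5292 0.5626 [0.0972 0.0992]
0.055 739 0.5292 0.563 [0.0984 0.0998]
0.06 759 0.5292 0.5629 [0.0985 0.0998]
0.065 713 0.5291 0.5627 [0.0979 0.0997]
0.07 405 0.5296 0.5621 [0.0964 0.0974]
```

View pics/f.png

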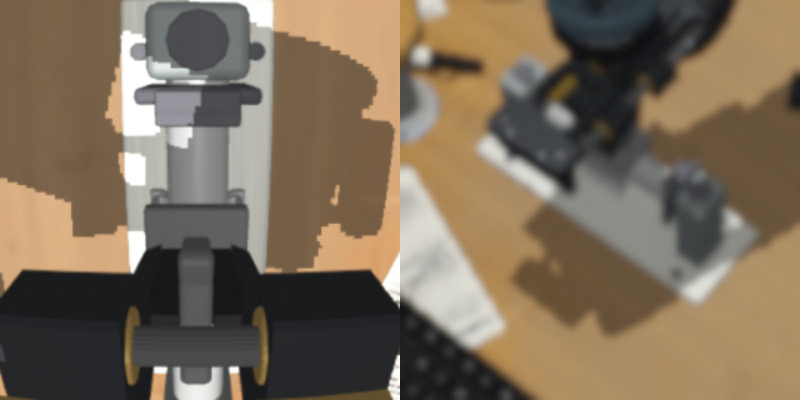

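Emit:
apply_moves(
  commands=[
    [0,0.002,-0.001,0,0,0,-1],
    [0,0,0,0,0,0,-1],
    [0,0,0,0,0,0,-1],
  ],
)

```text
time_s: 11.3
position: [0.5479, -0.0236, 0.1132]
tcp_rot: [[-0.021, 1.0, -0.002], [1.0, 0.021, 0.0], [0.0, -0.002, -1.0]]
wrist_force: [0.6, -1.5, -0.9]
gripper_width: 0.111
gripper_force: 30.0
```

Run:
```python
from h import *
P=np.load("w3.npz")["P"]
for y in np.arange(-.012,.004,.002):
    q=P[(abs(P[...,0]-.548)<.022)&(abs(P[...,1]-y)<.001)&(P[...,2]>.075)&(P[...,2]<.11)]
    if len(q)>3:
        h,b=np.histogram(q[:,2],np.arange(.075,.111,.002)); print(y.round(3),len(q),q[:,0].min().round(4),q[:,0].max().round(4),h, "slope",np.polyfit(q[:,0],q[:,2],1)[0].round(3))
```

```text
-0.012 466 0.528 0.5663 [  0   0   0   0   0   0  12 157   8  15  24  37  36  37  37  42  44] slope 0.054
-0.01 365 0.5286 0.5654 [  0   0   0   0   0   0  13 198  29  22  32  27  27  17   0   0   0] slope 0.004
-0.008 236 0.5286 0.5652 [  0   0   0   0   0   0   9 220   7   0   0   0   0   0   0   0   0] slope 0.005
-0.006 240 0.5286 0.5658 [  0   0   0   0   0   0  17 211  12   0   0   0   0   0   0   0   0] slope 0.002
-0.004 258 0.5279 0.5656 [  0   0   0   0   0   0  15 235   8   0   0   0   0   0   0   0   0] slope 0.006
-0.002 276 0.528 0.5656 [  9   6   2   0   0   0  17 239   3   0   0   0   0   0   0   0   0] slope 0.011
0.0 469 0.5284 0.5653 [  9  16  29  41  23  76 115 156   4   0   0   0   0   0   0   0   0] slope 0.018
0.002 133 0.5364 0.5621 [ 9 14 29 56 24  0  1  0  0  0  0  0  0  0  0  0  0] slope 0.007
```

The clip is seated and level: its plate top is 7 mm above the bar top, with no side slope. Next I slide it about 36.5 mm towards the keeper.

Emit:
apply_moves(
  commands=[
    [0.01,0,0,0,0,0,-1],
    [0.01,0,0,0,0,0,-1],
    [0.01,0,0,0,0,0,-1],
    [0.01,0,0,0,0,0,-1],
    [0.01,0,0,0,0,0,-1],
    [0.01,0,0,0,0,0,-1],
    [0,0,0,0,0,0,-1],
    [0,0,0,0,0,0,-1],
  ],
)

```text
time_s: 12.3
position: [0.5477, 0.0069, 0.1134]
tcp_rot: [[-0.021, 1.0, -0.001], [1.0, 0.021, 0.001], [0.001, -0.001, -1.0]]
wrist_force: [-1.3, 2.1, -5.3]
gripper_width: 0.106
gripper_force: 30.0
```

Emit:
apply_moves(
  commands=[
    [0.006,0,0,0,0,0,-1],
    [0.004,0,0,0,0,0,-1],
    [0,0,0,0,0,0,-1],
    [0,0,0,0,0,0,-1],
  ],
)

```text
time_s: 12.8
position: [0.5479, 0.0112, 0.1137]
tcp_rot: [[-0.021, 1.0, -0.0], [1.0, 0.021, 0.0], [0.0, -0.0, -1.0]]
wrist_force: [-2.2, -2.2, -4.2]
gripper_width: 0.114
gripper_force: 30.0
```

Emit:
apply_moves(
  commands=[
    [0.002,0,0.001,0,0,0,-1],
    [0.001,0,0,0,0,0,-1],
    [0,0,0,0,0,0,-1],
    [0,0,0,0,0,0,-1],
  ],
)

```text
time_s: 13.3
position: [0.5479, 0.0128, 0.1133]
tcp_rot: [[-0.021, 1.0, -0.0], [1.0, 0.021, 0.0], [0.0, -0.0, -1.0]]
wrist_force: [-3.2, -0.9, -2.6]
gripper_width: 0.111
gripper_force: 30.0
```

Emit:
apply_moves(
  commands=[
    [0.002,0,0,0,0,0,-1],
    [0,0,0,0,0,0,-1],
    [0,0,0,0,0,0,-1],
  ],
)

```text
time_s: 13.68
position: [0.5479, 0.0133, 0.1133]
tcp_rot: [[-0.021, 1.0, 0.0], [1.0, 0.021, -0.001], [-0.001, -0.0, -1.0]]
wrist_force: [-3.7, -3.5, -2.6]
gripper_width: 0.109
gripper_force: 30.0
```

Emit:
apply_moves(
  commands=[
    [0.002,-0.001,0,0,0,0,-1],
    [0,0,0,0,0,0,-1],
    [0,0,0,0,0,0,-1],
  ],
)

```text
time_s: 14.05
position: [0.5479, 0.0135, 0.1133]
tcp_rot: [[-0.021, 1.0, 0.001], [1.0, 0.021, -0.002], [-0.002, 0.001, -1.0]]
wrist_force: [-2.1, -7.0, -4.5]
gripper_width: 0.111
gripper_force: 30.0
```

Emit:
apply_moves(
  commands=[
    [0.002,0,0,0,0,0,-1],
    [0,0,0,0,0,0,-1],
    [0,0,0,0,0,0,-1],
  ],
)

```text
time_s: 14.42
position: [0.5479, 0.0136, 0.1134]
tcp_rot: [[-0.021, 1.0, 0.001], [1.0, 0.021, -0.004], [-0.004, 0.001, -1.0]]
wrist_force: [-4.1, -10.4, -3.8]
gripper_width: 0.108
gripper_force: 30.0
```

It is home against the keeper: y stopped at 0.0136 while the force climbed to 10 N. I'm relieving the push, opening and retreating.

Emit:
apply_moves(
  commands=[
    [-0.003,-0.001,0.001,0,0,0,-1],
    [0,0,0,0,0,0,-1],
    [0,0,0,0,0,0,-1],
  ],
)

```text
time_s: 14.8
position: [0.5476, 0.0134, 0.1132]
tcp_rot: [[-0.021, 1.0, 0.002], [1.0, 0.021, -0.001], [-0.001, 0.002, -1.0]]
wrist_force: [-1.8, -5.4, -1.7]
gripper_width: 0.104
gripper_force: 30.0
```

Emit:
apply_moves(
  commands=[
    [0,0,0,0,0,0,0],
    [0,0,0,0,0,0,0],
    [0,0,0,0,0,0,0],
    [0,0,0,0,0,0,0],
    [0,0,0,0,0,0,0],
    [0,0,0,0,0,0,0],
  ],
)

```text
time_s: 15.55
position: [0.5469, 0.0143, 0.1127]
tcp_rot: [[-0.021, 1.0, 0.0], [1.0, 0.021, 0.0], [0.0, 0.0, -1.0]]
wrist_force: [0.4, -0.7, -0.6]
gripper_width: 0.5
gripper_force: 0.0
```

Emit:
apply_moves(
  commands=[
    [0,0,-0.03,0,0,0,0],
    [0,0,-0.08,0,0,0,0],
    [0,0,-0.1,0,0,0,0],
    [0,0,-0.05,0,0,0,0],
    [-0.12,0,0,0,0,0,0],
    [-0.1,0,0,0,0,0,0],
    [0,0,0,0,0,0,0],
    [0,0,0,0,0,0,0],
  ],
)

```text
time_s: 16.55
position: [0.5491, -0.0955, 0.2433]
tcp_rot: [[-0.02, 1.0, 0.0], [1.0, 0.02, 0.0], [0.0, 0.0, -1.0]]
wrist_force: [-0.1, -0.3, -0.1]
gripper_width: 0.498
gripper_force: 0.0
```

Run:
```python
from h import *
s,f,P,o,ray=wrist(); print(s["position"],s["wrist_force"],s["time_s"])
cv2.imwrite("pics/g.png",f["color"])
m=(abs(P[...,0]-.548)<.03)
for y in np.arange(-.03,.08,.004):
    q=P[m&(abs(P[...,1]-y)<.002)&(P[...,2]>.06)&(P[...,2]<.14)]
    if len(q)>3:print(y.round(3),len(q),q[:,0].min().round(4),q[:,0].max().round(4),np.percentile(q[:,2],[10,50,90]).round(4))
```

```text
[ 0.54913056 -0.09547862  0.24330334] [-0.10527674 -0.26843783 -0.11716733] 16.55
-0.03 99 0.5371 0.5597 [0.0763 0.0814 0.0833]
-0.026 105 0.537 0.5596 [0.0769 0.0816 0.0835]
-0.022 100 0.5369 0.5595 [0.0767 0.0815 0.0831]
-0.018 97 0.5369 0.5594 [0.0772 0.0814 0.0836]
-0.014 98 0.5357 0.5593 [0.076  0.0812 0.0834]
-0.01 189 0.5289 0.5668 [0.0803 0.09   0.1288]
-0.006 184 0.5289 0.5668 [0.0892 0.0907 0.1296]
-0.002 179 0.5288 0.5667 [0.0894 0.0907 0.1273]
0.002 176 0.5296 0.5667 [0.0894 0.0908 0.1263]
0.006 176 0.5296 0.5656 [0.0893 0.0907 0.1263]
0.01 177 0.5296 0.5655 [0.0892 0.0907 0.1264]
0.014 174 0.5295 0.5654 [0.0894 0.0907 0.1264]
0.018 182 0.5284 0.5654 [0.0892 0.0907 0.1266]
0.022 175 0.5283 0.5661 [0.0892 0.0906 0.1264]
0.026 183 0.5283 0.5662 [0.0893 0.0908 0.1265]
0.03 216 0.5282 0.5662 [0.0894 0.0965 0.1284]
0.034 181 0.528 0.566 [0.0898 0.098  0.1297]
0.038 171 0.5256 0.5664 [0.0899 0.0969 0.0987]
0.042 77 0.5257 0.5662 [0.0955 0.097  0.0985]
0.046 170 0.5303 0.5625 [0.0886 0.0949 0.0969]
0.05 171 0.5292 0.5627 [0.0957 0.0973 0.0995]
0.054 147 0.5297 0.5627 [0.0961 0.098  0.0998]
0.058 148 0.5297 0.5626 [0.096  0.0984 0.1   ]
0.062 152 0.5296 0.5625 [0.096  0.0984 0.0999]
0.066 133 0.5295 0.5624 [0.0959 0.0972 0.0993]
0.07 56 0.5304 0.5624 [0.0932 0.0961 0.0971]
```

View pics/g.png

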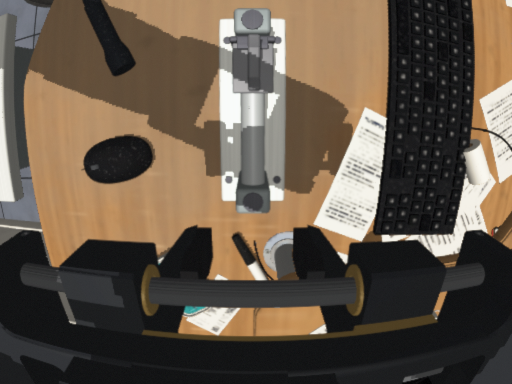

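The final wrist view shows the clip at (253,65), upright and level on the bar. Its back plate runs up to the keeper face, under the lip, and the gripper is clear of everything.

```bash
python3 -c "
from station import r
print(r.job_done())"
```

```text
the job is handed in; nothing more can be done
None
```

The clip is snapped onto the bar and slid home against the keeper plate, its end under the lip; it stands upright and released, with the bar kept off its stops and the other things on the desk untouched; handed in at about 17 s, and no verdict was returned.

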